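# Put the tesserae tray away in its bench locker

## Robot

A 6-joint arm with a two-finger parallel gripper is mounted at the origin on the work surface. World frame = base frame: x ahead of the robot, y to its left, z up, the work surface at z = 0. Lengths are in m, angles in rad, forces in N, time in s.
With the tool pointing down it reaches from about 0.35 to 0.85 m from the base axis. Payload 8.1 kg.
Tool frame: the origin (TCP) lies midway between the tips of the shut fingers; the grasp point (between the pads) lies 19 mm behind it (robot.grip_point_offset is the distance from the TCP to the grasp point, in m); z points along the fingers, y is the line along which they close (so a half turn about z gives the same grasp; the last joint's range is limited). The gripper opens to 93 mm and grips with 3 to 60 N. Pads are 15 mm wide; open, the fingers measure 128 mm over their backs; the gripper's body (75 mm by 188 mm) begins 65 mm behind the grasp point.
Start: joints at [-0.085, 0.13, 1.488, -0, 1.523, -0.085], TCP at [0.6, 0, 0.219] pointing down, gripper open.
Joint ranges: [-2.96, 2.96], [-0.89, 2.26], [0.02, 2.5], [-1.34, 4.48], [0, 2.73], [-2.66, 2.66]. Speed limits (rad/s): [2.39, 2.39, 2.79, 3.14, 3.14, 3.14].

## Interface

Orientations are given as a rotation vector (axis times angle).
In Python, from plant import robot, read_camera, job gives the robot as it stands.
- The arm moves only by the shell command python3 -m inch 'ROWS' [FORCE]. ROWS is JSON, one flat list of numbers, 5 for each row, row after row: the shift along the world's x, y, z in mm, then the turn about the world's z in degrees, then the opening in per cent of the stroke, from 0 (shut) to 100 (fully open). In form: [dx, dy, dz, yaw, hand, dx, dy, dz, yaw, hand, ...]. A call has 1 to 10 rows; each row is the pose to reach, as a shift and turn from the pose commanded when the call began; what a row does not reach only later rows make up. A row lasts 1/12 s, in which the tool goes at most 41.7 mm and 7.16 degrees, less where a joint would pass 70% of its speed; a pose out of reach is approached as far as the arm can. A call with a gripper value outside its range is refused whole. The fingers move at their own pace and stop on an object; FORCE is the grip in N (left out, the last holds). Time passes only in rows, so rows that repeat a pose let the fingers close. It gives the time, the measured TCP pose, the force, the opening and the grip force at its end, in the units of the state.
- robot.read_state(): the state, without advancing time (a new reading comes with each control period).
- read_camera(name): name is "scene" or "side" or "wrist"; returns a dict with "image" (480x640x3 uint8, blue, green, red), "K" (3x3 intrinsics, pixels), "extrinsics" (4x4, takes a point from world to camera coordinates); the wrist camera has in their place "mount" (4x4, takes a point from camera to tool coordinates, whose origin is the TCP and whose axes are the flange's). Camera axes: x right, y down, z forward; pixel columns grow to the right and rows downward; lengths in m; the calibration is good to about 2 mm. A picture is of the moment at which its call begins: read the wrist's pose just before it. There is no depth.
- job.close_job(): hands the job in; it is judged then, once.
The state is a dict: "t": time; "q": joint angles; "dq": joint speeds; "joint_torque": joint torques, N m; "tool_pos": TCP position; "orientation": TCP orientation; "force": force on the tool from outside, world axes, zero at the start; "wrist_torque": the same for the moment, N m; "opening": finger opening in m; "gripper_force": force on a finger pad.
Only numpy, scipy, OpenCV 4.12 (cv2) and the standard library are available. Lean on these libraries where they do the work, as an engineer would, in place of code of your own. Each camera call takes 0.05 s, during which the arm holds its last target. There are 200 camera calls.

## Task

With your fingertips, push the open tray of mosaic pieces straight along the table into the low wooden locker until it stops against the locker's back, then push the locker's door fully shut. Grasp nothing: the tray must not be lifted, the little jar rides along in it upright and untouched by the fingers, and everything else on the table stays where it is.

Things in the scene. Friction and masses are not known exactly. Their poses are not given: they have to be found in the camera images.
- locker: Low dark-wood locker (mm), fixed, turned up to 0.3 rad, open in front, no floor: the tray slides on the table. Origin: middle of its mouth at table level; x points level into it, y left as one looks in, z up. Inside: y -75 to 75, back wall at x = 122, 75 high. Side walls 12 thick, 75 tall. Roof top at 87, roof starts at x = 30.
- door_hinge (a point): Point on the door's vertical hinge line at the locker's left front edge: locker x = 0, y = 87 mm, 45 mm above the table.
- door_edge (a point): Point on the door's OUTER face at its free edge, 174 mm from the hinge line, 45 mm above the table. Moves with the door.
- door (a joint): Door angle (rad): 0 = shut over the mouth; grows as it swings towards the robot and round to the left, to 2.3; 1.57 = straight out. Wooden panel 174 mm wide, 12 thick, 3 to 85 mm above the table; shut, its inner face is at locker x = 0, its outer at -12. Brass knob 20 proud outside, 160 from the hinge, 62 up. Light friction (0.04 N m), stays where left; no latch or spring.
- tray: Square open plywood tray (mm), loose, 110 x 110, 45 tall, walls and floor 6 thick, about 0.45 kg, mosaic pieces fixed in it. Origin: centre of its underside; x points to the locker (up to 0.12 rad askew), so the face to push is at x = -55. Starts in front of the mouth, far edge near the mouth. Against the back wall its origin is at locker x = 67, its near face 12 behind the mouth.
- jar_center (a point): Centre (half-way up) of the small lidded jar standing loose on the tray's floor near its middle: 38 dia, 50 tall (mm), z axis upright. Its top is 56 mm above the table.
- sander: Bystander: cork sanding block 45 x 90 x 24, lying on the rear of the locker's roof; origin at the centre of its underside (mm).
- mallet: Bystander: wooden mallet lying on the table to the right (-y); origin on its underside (mm).
- glue: Bystander: white glue bottle with an orange cap and a red label, 60 dia x 160 tall, standing on the right (-y); origin at the centre of its underside (mm).
- mug: Bystander: blue mug 80 dia x 90 tall, standing on the left (+y); origin at the centre of its underside (mm).
- offcut: Bystander: pale wooden offcut 140 x 70 x 30 lying on the left (+y); origin at the centre of its underside (mm).
- paint: Bystander: steel paint can with a yellow label, 72 dia x 80 tall, standing on the right (-y); origin at the centre of its underside (mm).
- scraper: Bystander: wooden-handled spatula lying on the left (+y), under 30 tall; origin on its underside (mm).
- jar: The same small jar; origin at the centre of its underside.
Not all that is in view belongs to the job. There is more than one size of the tray; the job needs the largest. What is shaped like the jar but red is not meant.

How it is judged:
On the way, in this order (a step that is already met when the one before it is completed fails the run):
1. the tray is pushed home against the locker's back, the door still open (x of tray in the frame of locker above 0.059 m and y of tray in the frame of locker between -0.03 and 0.03 m and value of joint door above 0.5 rad), for 0.2 s.
2. the door is pushed shut (value of joint door below 0.06 rad), for 0.2 s.
At the end, for the whole second after the job is handed in: Tray home: its origin beyond 59 mm into the locker (within 8 mm of the back stop) and within 30 mm of its centre line, flat on the table and at rest; door within 0.06 rad of shut; jar upright (within 0.2 rad) in the tray (x of tray in the frame of locker above 0.059 m and y of tray in the frame of locker between -0.03 and 0.03 m and value of joint door below 0.06 rad and height (world z) of tray below 0.006 m and x of jar_center in the frame of tray between -0.05 and 0.05 m and y of jar_center in the frame of tray between -0.05 and 0.05 m and angle between jar_center's own z axis and vertical below 0.2 rad and linear speed of tray below 0.01 m/s); the robot touches nothing.
It fails at once if the tray is lifted or tipped (height (world z) of tray above 0.012 m or angle between tray's own z axis and vertical above 0.2 rad).
It fails at once if the jar is touched by the fingers, lifted out or knocked over (contact force between the fingers and jar above 0.5 N or z of jar_center in the frame of tray above 0.05 m or angle between jar_center's own z axis and vertical above 0.5 rad).
It fails at once if something else on the table or roof is moved more than 30 mm (distance of any of sander, mallet, glue, mug, offcut, paint, scraper from where it was at the start of the episode above 0.03 m).
It also fails if it takes over 58 s, if anything falls off the work surface, if the arm or the gripper's body presses on something with over 40 N, if the wrist force passes 120 N, or if a joint passes its speed limit or range.

## Working session

There is one attempt and no reset: what is moved stays moved. The work goes in short steps, Python scripts to look and compute and a shell command to move; the robot and the scene stay as the last step left them, time stands still between calls to the robot, and variables do not carry over. Pictures are saved under pics/ and viewed, at most 10 in all, crops included, and the job is handed in when it is done.

```bash
mkdir -p pics; ls; python3 - <<'E'
from plant import robot, read_camera
import cv2,numpy as np
for n in ("scene","side"):
    c=read_camera(n); cv2.imwrite(f"pics/{n}0.png",c["image"]); print(n,c["K"].tolist(),np.round(c["extrinsics"],3).tolist())
print(robot.read_state())
E
```

```text
pics
scene [[596.9506965646751, 0.0, 321.786061739704], [0.0, 596.9506965646751, 240.51142512845462], [0.0, 0.0, 1.0]] [[-0.513, 0.859, 0.01, 0.276], [0.599, 0.366, -0.712, -0.248], [-0.615, -0.359, -0.702, 1.949], [0.0, 0.0, 0.0, 1.0]]
side [[516.4864497592154, 0.0, 313.99893783308653], [0.0, 516.4864497592154, 240.773956528251], [0.0, 0.0, 1.0]] [[0.944, -0.329, -0.011, -0.493], [-0.265, -0.739, -0.619, 0.188], [0.195, 0.588, -0.785, 1.163], [0.0, 0.0, 0.0, 1.0]]
{'t': 0.1, 'q': array([-8.54481779e-02,  1.31079377e-01,  1.48914361e+00, -4.39354648e-07,
        1.52299152e+00, -8.53964765e-02]), 'dq': array([ 0.0016941 , -0.00152107, -0.0029979 , -0.00115666,  0.00065705,
        0.00115375]), 'joint_torque': array([ 2.89806376e-03, -5.61339462e+01, -4.93095982e+01,  7.72326719e-02,
        2.89617141e-02, -2.83941080e-05]), 'tool_pos': array([5.99501845e-01, 3.59396441e-05, 2.17710785e-01]), 'orientation': array([-2.22062159e+00, -2.22050683e+00,  1.64103930e-03]), 'force': array([-0.27065608,  0.10596566, -0.46965605]), 'wrist_torque': array([ 0.02059212, -0.02032632,  0.01604086]), 'gripper_force': 0.0, 'opening': 0.09289390873696854}
```

View pics/scene0.png

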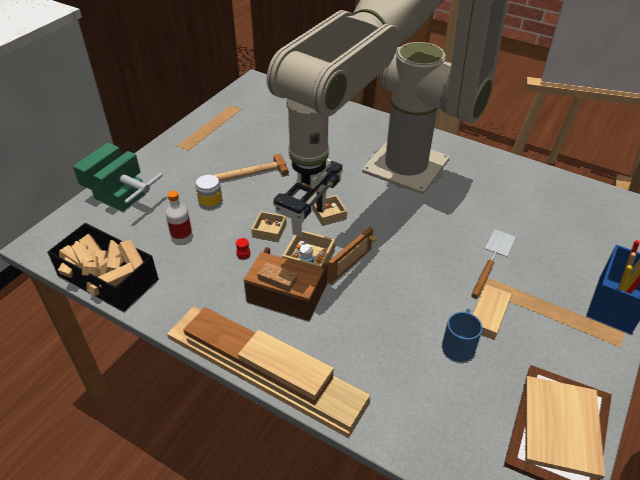

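View pics/side0.png

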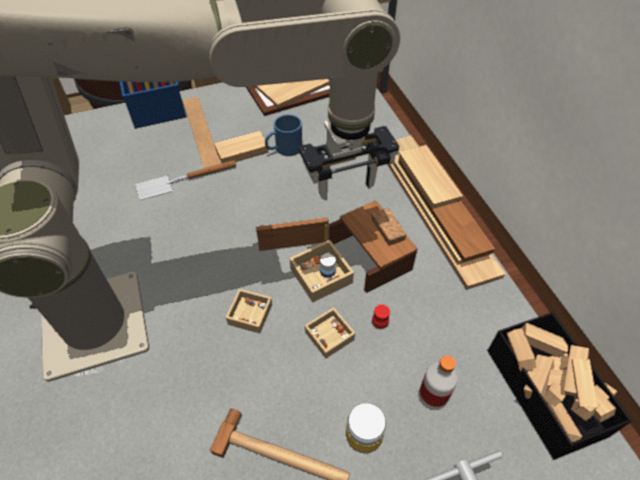

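The side view shows the big tray (about 322,270) with the jar. The locker is at (380,245), its door open to the left at (292,233), with two small trays at (249,309) and (330,332). I'll enlarge this area.

```bash
cat > h.py <<'E'
import numpy as np,cv2
from plant import robot, read_camera
def ray(c,u,v,z):
    E=c["extrinsics"];R=E[:3,:3];o=-R.T@E[:3,3]
    p=cv2.undistortPoints(np.array([[[u,v]]],float),c["K"],None)[0,0]
    d=R.T@np.array([p[0],p[1],1]); return o+d*(z-o[2])/d[2]
def proj(c,P):
    E=c["extrinsics"];r,_=cv2.Rodrigues(E[:3,:3])
    return cv2.projectPoints(np.array(P,float).reshape(-1,3),r,E[:3,3],c["K"],None)[0][:,0]
E
python3 - <<'E'
from h import *
i=cv2.imread("pics/side0.png")[195:355,215:430]
cv2.imwrite("pics/s0c.png",cv2.resize(i,None,fx=3.5,fy=3.5,interpolation=cv2.INTER_CUBIC))
i=cv2.imread("pics/scene0.png")[190:320,230:390]
cv2.imwrite("pics/c0c.png",cv2.resize(i,None,fx=4.5,fy=4.5,interpolation=cv2.INTER_CUBIC))
E
```

```text
(no output)
```

View pics/s0c.png

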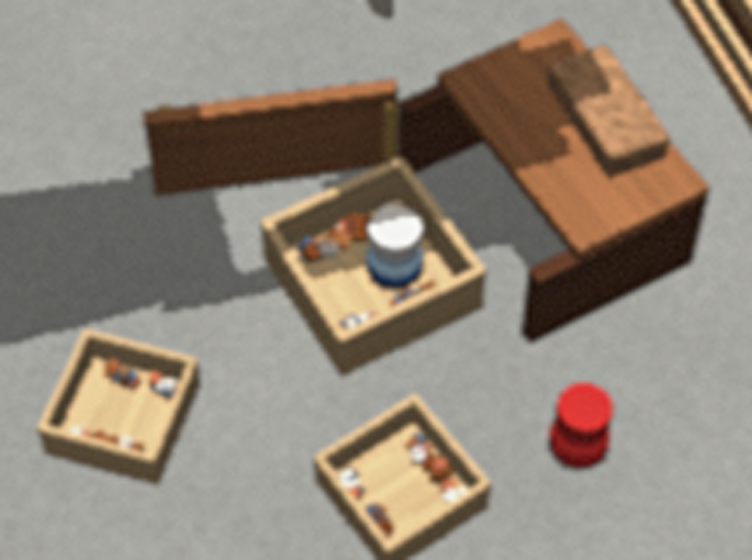

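View pics/c0c.png

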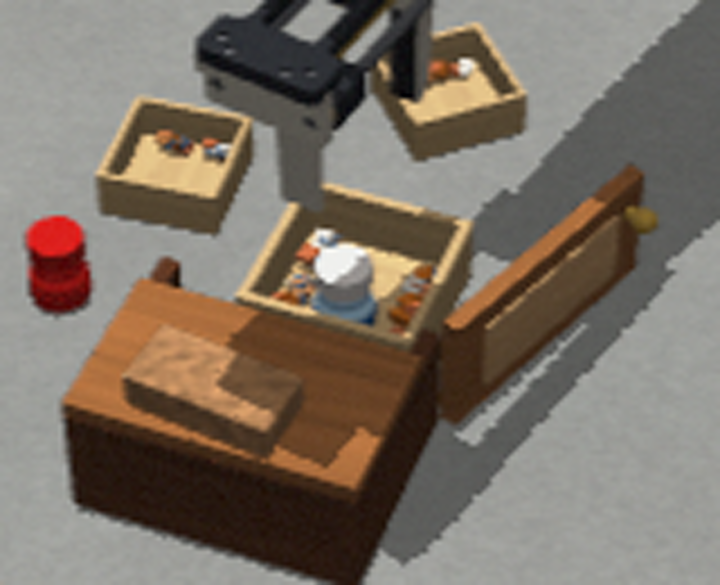

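```bash
python3 - <<'E'
from h import *
from plant import read_camera
c=read_camera("side"); s=read_camera("scene")
S=lambda x,y,z: ray(c,x/3.5+215-.36,y/3.5+195-.36,z)[:2]*1000
D=lambda x,y,z: ray(s,x/4.5+230-.39,y/4.5+190-.39,z)[:2]*1000
r=np.round
T=[S(263,222,.045),S(398,158,.045),S(485,268,.045),S(343,343,.045)]
print("tray corners NL FL FR NR",r(T).tolist(),"sides",[r(np.linalg.norm(T[i]-T[i-1])) for i in range(4)])
tc=np.mean(T,0);tx=(T[1]-T[0]+T[2]-T[3]);print("tray",r(tc),np.arctan2(tx[1],tx[0]))
T2=[D(467,220,.045),D(328,185,.045),D(240,297,.045)]
print("scene NL NR FR",r(T2).tolist(), "ctr",r((T2[0]+T2[2])/2))
L=[S(441,74,.087),S(562,18,.087),S(708,188,.087),S(580,256,.087)]
print("roof FL BL BR FR",r(L).tolist(),[r(np.linalg.norm(L[i]-L[i-1])) for i in range(4)])
L2=[D(65,408,.087),D(140,280,.087),D(358,495,.087),D(437,355,.087)]
print("scene roof BR FR BL FL",r(L2).tolist())
print("rwall front base",r(S(530,340,0)), "top",r(S(528,278,.075)))
for l in (L,[L2[3],L2[2],L2[0],L2[1]]):
    y=(l[0]-l[3])+(l[1]-l[2]); a=np.arctan2(-y[0],y[1]); ex=np.array([np.cos(a),np.sin(a)])
    print("locker ang",a,"mouth",r(np.mean(l,0)-ex*82))
print("door inner top edge,hinge",r(S(148,128,.085)),r(S(396,98,.085)),"bot",r(S(155,195,.003)),r(S(400,160,.003)))
print("scene door outer top edge/hinge",r(D(640,172,.085)),r(D(458,322,.085)))
print("small trays near robot",[r(S(x,y,.035)).tolist() for x,y in((85,330),(197,355),(155,450),(42,428))])
print("small tray2",[r(S(x,y,.035)).tolist() for x,y in((413,397),(490,485),(388,553),(315,460))])
print("jar top",r(S(396,230,.056)),r(D(342,268,.056)))
E
```

```text
tray corners NL FL FR NR [[461.0, -3.0], [565.0, 18.0], [587.0, -88.0], [480.0, -112.0]] sides [np.float64(111.0), np.float64(107.0), np.float64(108.0), np.float64(110.0)]
tray [523. -46.] 0.20796751701613397
scene NL NR FR [[463.0, -8.0], [481.0, -97.0], [589.0, -90.0]] ctr [526. -49.]
roof FL BL BR FR [[607.0, 46.0], [705.0, 66.0], [735.0, -104.0], [635.0, -126.0]] [np.float64(174.0), np.float64(101.0), np.float64(173.0), np.float64(103.0)]
scene roof BR FR BL FL [[742.0, -102.0], [641.0, -123.0], [712.0, 67.0], [603.0, 52.0]]
rwall front base [ 608. -124.] top [ 601. -123.]
locker ang 0.1664631602093522 mouth [589. -43.]
locker ang 0.19809082919602009 mouth [594. -42.]
door inner top edge,hinge [405.  69.] [571.  38.] bot [403.  76.] [578.  47.]
scene door outer top edge/hinge [409.  79.] [573.  48.]
small trays near robot [[327.0, -40.0], [391.0, -83.0], [347.0, -141.0], [284.0, -102.0]]
small tray2 [[511.0, -159.0], [533.0, -232.0], [459.0, -254.0], [438.0, -180.0]]
jar top [540. -47.] [547. -46.]
```

The two views agree. The locker mouth is near (591,-42) mm, turned about 0.19 rad, with the door at about 1.9 rad. The tray is near (524,-47), turned about 0.2 rad, and its sides measure about 110 mm, so it is the largest. Next I'll go above the spot behind it and look from close by.

```bash
python3 -m inch '[-40,-15,-10,-7,54,-80,-30,-20,-14,54,-120,-50,-40,-21,54,-160,-64,-60,-28,54,-160,-64,-60,-35,54,-160,-64,-60,-42,54,-160,-64,-60,-49,54,-160,-64,-60,-56,54,-160,-64,-60,-63,54,-160,-64,-60,-70,54]'; python3 -m inch '[0,0,0,-7,54,0,0,0,-9,54,0,0,0,-9,54]'
python3 - <<'E'
from h import *
from scipy.spatial.transform import Rotation as R
st=robot.read_state(); c=read_camera("wrist"); cv2.imwrite("pics/w1.png",c["image"])
T=np.eye(4);T[:3,:3]=R.from_rotvec(st["orientation"]).as_matrix();T[:3,3]=st["tool_pos"]
E=np.linalg.inv(T@c["mount"]);np.savez("w1.npz",K=c["K"],extrinsics=E);print(T.round(3),c["mount"].round(3).tolist())
E
```

```text
t: 1.03
tool_pos: [0.4398, -0.064, 0.1586]
orientation: [-3.096, -0.536, 0.0]
force: [-0.7, 0.8, -0.1]
opening: 0.0505
gripper_force: 0.0
t: 1.28
tool_pos: [0.4399, -0.064, 0.1585]
orientation: [-3.127, -0.298, 0.0]
force: [-0.2, -0.8, 0.8]
opening: 0.0507
gripper_force: 0.0
[[ 0.982  0.189 -0.     0.44 ]
 [ 0.189 -0.982  0.    -0.064]
 [-0.    -0.    -1.     0.159]
 [ 0.     0.     0.     1.   ]] [[0.0, -0.971, -0.239, 0.067], [1.0, 0.0, 0.0, -0.002], [-0.0, -0.239, 0.971, -0.166], [0.0, 0.0, 0.0, 1.0]]
```

View pics/w1.png

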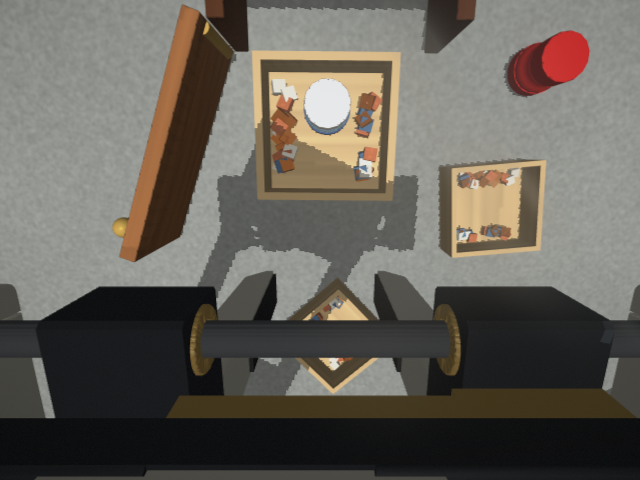

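```bash
python3 - <<'E'
from h import *
w=np.load("w1.npz");r=np.round
P=lambda u,v,z: ray(w,u,v,z)[:2]*1000
T=[P(257,199,.045),P(252,52,.045),P(400,52,.045),P(393,199,.045)]
print(r(T).tolist(),[r(np.linalg.norm(T[i]-T[i-1])) for i in range(4)])
tc=np.mean(T,0);tx=T[1]-T[0]+T[2]-T[3];ta=np.arctan2(tx[1],tx[0]);print("tray",r(tc),ta)
a,b=P(247,50,0),P(427,53,0);y=a-b;la=np.arctan2(-y[0],y[1]);m=(a+b)/2
print("walls",r(a),r(b),np.linalg.norm(y),"mouth",r(m),la)
la=.19;d=tc-m;print("tray in locker",d@[np.cos(la),np.sin(la)],d@[-np.sin(la),np.cos(la)])
print("door free top",r(P(122,259,.085)),r(P(137,262,.085)),"bot inner",r(P(183,236,.003)),"hinge bot inner",r(P(233,52,.003)))
print("knob",r(P(121,227,.062)))
c=read_camera("side")
for n,u,v,z in(("mug",287,150,0),("offcut",217,155,.03),("offcut2",265,150,.0),("scraper",235,166,.02),("scr",137,195,0)):print(n,r(ray(c,u,v,z)*1000))
E
```

```text
[[461.0, -2.0], [568.0, 17.0], [589.0, -90.0], [482.0, -111.0]] [np.float64(111.0), np.float64(109.0), np.float64(109.0), np.float64(109.0)]
tray [525. -46.] 0.18386021190879445
walls [579.  32.] [ 606. -120.] 154.40729449675044 mouth [593. -44.] 0.1754636182248963
tray in locker -66.70458872414353 9.968121581119412
door free top [406.  82.] [405.  71.] bot inner [406.  70.] hinge bot inner [575.  43.]
knob [422.  96.]
mug [580. 408.   0.]
offcut [378. 423.  30.]
offcut2 [519. 430.   0.]
scraper [417. 372.  20.]
scr [140. 374.   0.]
```

Close up, the tray, mouth and door agree with the earlier numbers: tray at locker x=-67, y≈+10, door about 1.9 rad. Now I'll descend behind the tray and push.

```bash
python3 -m inch '[0,0,-30,0,54,0,0,-60,0,54,0,0,-90,0,54,0,0,-115,0,54,0,0,-130,0,54,0,0,-136,0,54,0,0,-136,0,54]'; python3 -m inch '[6,1,0,0,54,11,2,0,0,54,15,3,0,0,54,19,3,0,0,54,23,4,0,0,54,27,5,0,0,54,31,5,0,0,54,36,6,0,0,54,41,7,0,0,54,46,8,0,0,54]'
```

```text
t: 1.97
tool_pos: [0.4386, -0.0636, 0.0211]
orientation: [-3.126, -0.303, 0.005]
force: [-0.4, 0.7, 0.3]
opening: 0.0499
gripper_force: 0.0
t: 2.8
tool_pos: [0.4861, -0.0559, 0.0225]
orientation: [-3.127, -0.301, 0.001]
force: [-4.7, -1.3, 2.4]
opening: 0.0504
gripper_force: 2.3
```

Contact force is about 5 N. I'll keep pushing.

```bash
python3 -m inch '[5,1,0,0,54,10,2,0,0,54,15,3,0,0,54,20,3,0,0,54,25,4,0,0,54,30,5,0,0,54,35,6,0,0,54,40,7,0,0,54,45,8,0,0,54,50,9,0,0,54]'; python3 -m inch '[5,1,0,0,54,10,2,0,0,54,15,3,0,0,54,20,3,0,0,54,24,4,0,0,54,28,5,0,0,54,31,5,0,0,54,34,6,0,0,54,37,7,0,0,54,37,7,0,0,54]'
python3 - <<'E'
from h import *
for n in("scene","side"):
    c=read_camera(n);cv2.imwrite(f"pics/{n}2.png",c["image"])
a=cv2.imread("pics/side2.png")[185:345,215:430];b=cv2.imread("pics/scene2.png")[180:340,230:390]
cv2.imwrite("pics/m2.png",cv2.hconcat([cv2.resize(a,(430,320)),cv2.resize(b,(320,320))]))
E
```

```text
t: 3.63
tool_pos: [0.5365, -0.0469, 0.0225]
orientation: [-3.127, -0.301, 0.0]
force: [-3.3, -1.0, -0.5]
opening: 0.0499
gripper_force: 1.3
t: 4.47
tool_pos: [0.5738, -0.0398, 0.0229]
orientation: [3.127, 0.301, 0.002]
force: [0.9, 0.0, 0.9]
opening: 0.0506
gripper_force: 0.0
```

View pics/m2.png

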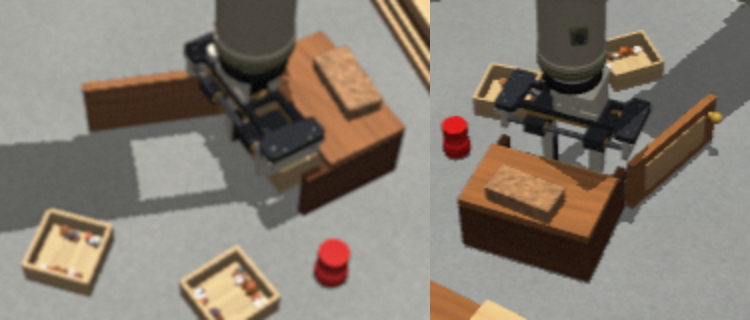

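The picture shows the tray entering straight, with the door and sander undisturbed. About 20 mm remain, so I'll push slowly until the force rises.

```bash
python3 -m inch '[3,1,0,0,54,6,1,0,0,54,8,1,0,0,54,10,2,0,0,54,12,2,0,0,54,14,3,0,0,54,15,3,0,0,54,16,3,0,0,54,17,3,0,0,54]';python3 -m inch '[1,0,0,0,54,2,0,0,0,54,3,0,0,0,54]';python3 -m inch '[1,0,0,0,54,2,0,0,0,54,3,1,0,0,54]'
```

```text
t: 5.32
tool_pos: [0.5899, -0.0368, 0.0225]
orientation: [-3.127, -0.301, 0.001]
force: [-4.8, -0.1, 3.2]
opening: 0.0502
gripper_force: 2.4
t: 5.57
tool_pos: [0.592, -0.0368, 0.0224]
orientation: [-3.127, -0.301, 0.004]
force: [-13.4, -0.9, 9.7]
opening: 0.0502
gripper_force: 6.7
t: 5.82
tool_pos: [0.5921, -0.0368, 0.0221]
orientation: [3.127, 0.301, -0.014]
force: [-28.7, -6.9, 21.7]
opening: 0.0504
gripper_force: 14.7
```

The force rises sharply while the position stalls, so the tray is on the back stop. I'll back off, rise and check with the wrist camera.

```bash
python3 -m inch '[-3,-1,0,0,54,-10,-2,0,0,54,-30,-6,0,0,54,-60,-11,0,0,54,-90,-17,0,0,54,-105,-20,20,0,30,-105,-20,55,0,0,-105,-20,90,0,0,-105,-20,125,0,0,-105,-20,125,0,0]'
python3 - <<'E'
from h import *
from scipy.spatial.transform import Rotation as R
st=robot.read_state(); c=read_camera("wrist"); cv2.imwrite("pics/w3.png",c["image"])
T=np.eye(4);T[:3,:3]=R.from_rotvec(st["orientation"]).as_matrix();T[:3,3]=st["tool_pos"]
E=np.linalg.inv(T@c["mount"]);np.savez("w3.npz",K=c["K"],extrinsics=E)
E
```

```text
t: 6.65
tool_pos: [0.496, -0.057, 0.1562]
orientation: [3.123, 0.301, 0.021]
force: [1.0, -0.2, 0.7]
opening: 0.0216
gripper_force: 0.0
```

View pics/w3.png

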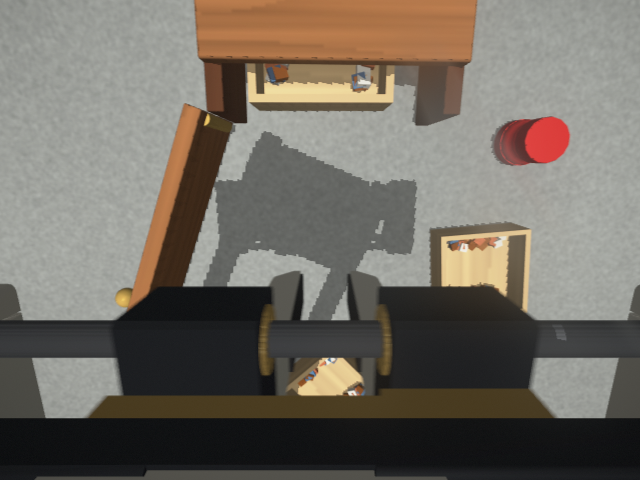

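```bash
python3 - <<'E'
from h import *
w=np.load("w3.npz");r=np.round
P=lambda u,v,z: ray(w,u,v,z)[:2]*1000
a,b=P(246,123,0),P(417,125,0);y=a-b;la=np.arctan2(-y[0],y[1]);m=(a+b)/2
print("walls",r(a),r(b),np.linalg.norm(y),"mouth",r(m),la)
la=.185;ex=np.array([np.cos(la),np.sin(la)]);ey=np.array([-ex[1],ex[0]])
for p in (P(250,110,0),P(393,110,0),P(250,101,.045),P(393,103,.045)): d=p-m;print("tray near in locker",r(d@ex),r(d@ey))
m=np.array([592,-43.]);H=m+87*ey;print("H",r(H))
st=robot.read_state();print(st["tool_pos"])
for th in(1.95,1.91,1.75,1.6,1.4,1.2,1,.8,.6,.4,.2,.1,0):
    g=la-np.pi/2-th;u=np.array([np.cos(g),np.sin(g)]);n=np.array([u[1],-u[0]])
    h=7.5*abs(np.cos(th))+17.5*abs(np.sin(th))
    t=H+120*u+(12+h)*n;print(th,r(t),"clear15",r(t+15*n))
E
```

```text
walls [578.  32.] [ 606. -119.] 153.25755674903914 mouth [592. -44.] 0.18168968854698106
tray near in locker 11.0 73.0
tray near in locker 12.0 -54.0
tray near in locker 12.0 63.0
tray near in locker 11.0 -46.0
H [576.  43.]
[ 0.49485979 -0.05672023  0.15292299]
1.95 [464.  96.] clear15 [467. 111.]
1.91 [462.  92.] clear15 [464. 106.]
1.75 [456.  72.] clear15 [456.  87.]
1.6 [453.  53.] clear15 [451.  68.]
1.4 [453.  29.] clear15 [448.  43.]
1.2 [458.   6.] clear15 [450.  18.]
1 [468. -17.] clear15 [457.  -6.]
0.8 [482. -38.] clear15 [470. -30.]
0.6 [502. -56.] clear15 [488. -50.]
0.4 [525. -69.] clear15 [511. -66.]
0.2 [551. -77.] clear15 [536. -77.]
0.1 [565. -79.] clear15 [550. -80.]
0 [579. -79.] clear15 [564. -82.]
```

The near face is 12 mm behind the mouth and the tray is centred at about +9, so it is home. Now I'll go round to the outside of the door with the fingers shut.

```bash
python3 -m inch '[-5,35,0,0,0,-10,70,0,0,0,-15,105,0,0,0,-22,140,0,0,0,-29,176,0,0,0,-29,176,-30,0,0,-29,176,-60,0,0,-29,176,-95,0,0,-29,176,-123,0,0,-29,176,-123,0,0]'
```

```text
t: 7.53
tool_pos: [0.4561, 0.1194, 0.0175]
orientation: [3.127, 0.302, -0.017]
force: [-0.7, -0.2, -1.1]
opening: 0.0005
gripper_force: 0.0
```

```bash
python3 -m inch '[0,-6,6,0,0,0,-16,12,0,0,0,-26,12,0,0,0,-36,12,0,0,0,-47,12,0,0,-3,-57,12,0,0,-3,-66,12,0,0,-3,-78,12,0,0,-3,-90,12,0,0,-1,-102,12,0,0]'; python3 -m inch '[3,-11,0,0,0,8,-23,0,0,0,13,-34,0,0,0,20,-45,0,0,0,27,-55,0,0,0,36,-64,0,0,0,47,-73,0,0,0,58,-79,0,0,0,70,-85,0,0,0,70,-85,0,0,0]'
python3 - <<'E'
from h import *
for n in("scene","side"):
    c=read_camera(n);cv2.imwrite(f"pics/{n}4.png",c["image"])
a=cv2.imread("pics/side4.png")[185:345,215:430];b=cv2.imread("pics/scene4.png")[180:340,230:390]
cv2.imwrite("pics/m4.png",cv2.hconcat([cv2.resize(a,(430,320)),cv2.resize(b,(320,320))]))
E
```

```text
t: 8.37
tool_pos: [0.4605, 0.0169, 0.0365]
orientation: [-3.127, -0.301, 0.001]
force: [-0.1, 0.6, -1.2]
opening: 0.0002
gripper_force: 0.3
t: 9.2
tool_pos: [0.5333, -0.0687, 0.0369]
orientation: [3.126, 0.3, 0.003]
force: [0.8, 0.3, 0.6]
opening: 0.0004
gripper_force: 0.0
```

View pics/m4.png

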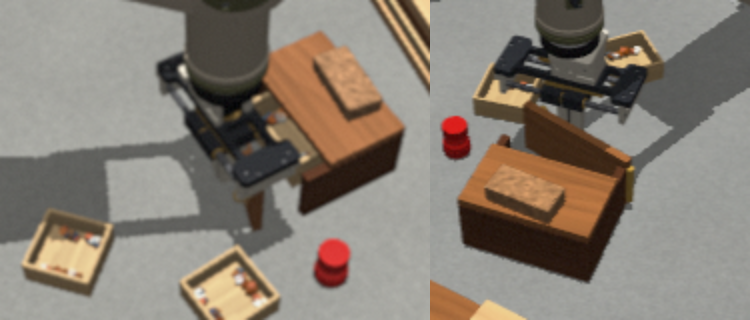

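The door is following and is at about 0.35 rad. I'll push it shut until the force rises.

```bash
python3 -m inch '[8,-3,0,0,0,16,-5,0,0,0,24,-7,0,0,0,30,-8,0,0,0,34,-8,0,0,0,37,-8,0,0,0,40,-8,0,0,0,42,-8,0,0,0,44,-7,0,0,0,44,-7,0,0,0]'; python3 -m inch '[1,0,0,0,0,2,0,0,0,0,3,0,0,0,0]';
```

```text
t: 10.13
tool_pos: [0.5748, -0.0741, 0.0365]
orientation: [3.127, 0.301, -0.001]
force: [-2.2, -1.6, 1.3]
opening: 0.0003
gripper_force: 1.0
t: 10.38
tool_pos: [0.5749, -0.0741, 0.0364]
orientation: [-3.126, -0.301, 0.011]
force: [-24.0, -1.8, 17.4]
opening: 0.0006
gripper_force: 11.6
```

The door is firmly against its stop. I'll hold briefly, back off and check.

```bash
python3 -m inch '[0,0,0,0,0,0,0,0,0,0,0,0,0,0,0,-5,-1,0,0,0,-25,-5,0,0,0,-60,-11,0,0,0,-80,-15,30,0,0,-100,-19,70,0,0,-120,-19,110,0,0,-120,-19,110,0,0]'
python3 - <<'E'
from h import *
from scipy.spatial.transform import Rotation as R
st=robot.read_state(); c=read_camera("wrist"); cv2.imwrite("pics/w5.png",c["image"])
T=np.eye(4);T[:3,:3]=R.from_rotvec(st["orientation"]).as_matrix();T[:3,3]=st["tool_pos"]
np.savez("w5.npz",K=c["K"],extrinsics=np.linalg.inv(T@c["mount"]))
E
```

```text
t: 11.22
tool_pos: [0.4595, -0.094, 0.1536]
orientation: [3.123, 0.3, 0.014]
force: [0.8, -0.4, 1.1]
opening: 0.0007
gripper_force: 0.0
```

View pics/w5.png

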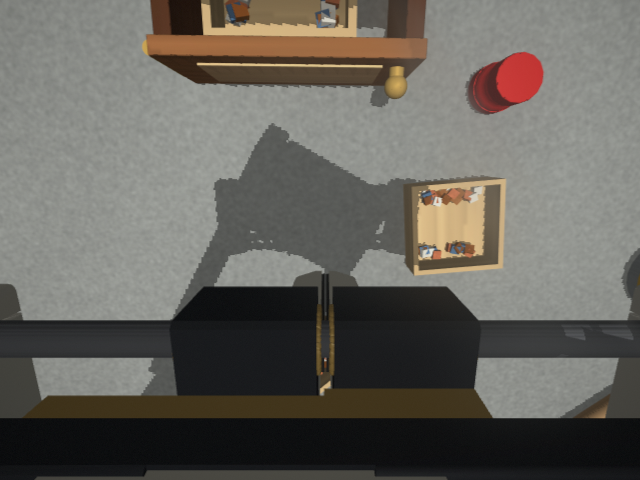

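The door lies flat across the mouth: its top edge runs level from (150,38) to (427,40), against both side walls. The tray sits behind it and the arm is clear. Handing in.

```bash
python3 -m inch '[0,0,0,0,0,0,0,0,0,0,0,0,0,0,0]' >/dev/null; python3 -c "
from plant import job
print(job.close_job())"
```

```text
the job is handed in; nothing more can be done
None
```

The tray is pushed home against the locker's back and the door is shut; I handed the job in at about 11.5 s, but the call returned no verdict and I did not re-measure the jar or the bystanders at the end.

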